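Set and lock the mist regulator

TASK

Set the moss mister's air regulator, the blue one: turn its knob until the white pointer line on the knob points at the red mark on the dial, then swing the green-handled lever of the lock ring below the knob clockwise as far as it goes, so that the setting is locked. Keep off the yellow regulator, and let go when you are done.

Things in the scene. Friction and masses are not known exactly. Their poses are not given: they have to be found in the camera images.
- mist_regulator: blue air regulator fixed to the bench, blue flange 120 x 116 mm; white dial (top 48 mm high) and knob above a steel lock ring, both on one vertical axis. Origin: on that axis at bench height. x axis: towards the red mark on the dial (radius 36 mm) and a gauge (radius 58 to 102 mm, 33 mm high). Brass ports along y, to radius 68 mm, 29 mm high. z up
- mist_knob (a point): on the knob's axis, 80 mm above the bench. Its grip is a bar 13 mm thick, 44 mm long, 62 to 92 mm above the bench, on a 50 mm disc. x axis: along the bar to the white pointer end. Set when along the regulator's x axis, within 10 degrees. Starts 0.6 to 1.3 rad counterclockwise of it (from above): turn clockwise. Friction 0.06 N m, stays put; can overrun by 0.8 rad
- mist_lever (a point): in the lock ring lever's upright round green handle (16 mm diameter, 40 to 76 mm above the bench), 66 mm above the bench, 80 mm from the axis. x axis: outwards along the lever. Clockwise tightens, to a stop where the lever points along the regulator's minus x; tight within 10 degrees of it. Starts 0.9 to 1.25 rad counterclockwise of the stop. Friction 0.1 N m, stays put
- glue_regulator: yellow regulator, same make, size, origin and axes as the blue one, fixed to the bench; its lever may point anywhere from 1.25 rad counterclockwise of its minus x axis to that axis. Not to be touched

How it is judged:
By the outcome, as a careful person would: the job done as asked, in the order asked, and still so for the second after the job is handed in, with the robot touching nothing.
It also fails if it takes over 48 s, if anything falls off the work surface, if the arm or the gripper's body presses on something with over 40 N, if the wrist force passes 120 N, or if a joint passes its speed limit or range.

ROBOT

A 6-joint arm with a two-finger parallel gripper is mounted at the origin on a cart in front of the work surface, level with it; the furniture and walls round the work are solid. World frame = base frame: x ahead of the robot, y to its left, z up, the work surface at z = 0. Lengths are in m, angles in degrees, forces in N, time in s.
With the tool pointing down it reaches from about 0.225 to 0.725 m from the base axis. Payload 3.1 kg.
Tool frame: the origin (TCP) lies at the very end of the fingers, on their centre line; the grasp point (between the pads) lies 19 mm behind it; z points along the fingers, y is the line along which they close (so a half turn about z gives the same grasp; the last joint's range is limited). The gripper opens to 85 mm and grips with 20 to 120 N. Pads are 22 mm wide; open, the fingers measure 114 mm over their backs; the gripper's body (76 mm by 85 mm) begins 54 mm behind the grasp point. The pads swing forward as they close: fully open they stand 13 mm farther back than shut.
Start: joints at [67.563, 2.75, 5.684, 92.934, 0, 82.678], TCP at [0.137, 0.507, 0.231] pointing down, gripper open.
Joint ranges: [-166.93, 166.93], [-56.73, 111.36], [-69.38, 81.34], [-121.58, 131.49], [-85.45, 84.26], [-180, 180]. Speed limits (degrees/s): [159.86, 159.86, 180, 180, 180, 180].

INTERFACE

Orientations are given as a 3x3 rotation matrix whose columns are the frame's x, y, z axes.
In Python, from workcell import manip, viewer gives the robot as it stands. The module is installed in compiled form; this text tells all that it offers.
- The arm moves only by the shell command python3 -m jog 'ROWS' [OPENING] [FORCE]. ROWS is JSON, a list of rows, each a list of 2 entries, a list of its own where there are three numbers: the shift along the world's x, y, z in m, then the turn, a rotation vector about the world's x, y, z in rad. A call has 1 to 8 rows; each row is the pose to reach, as a shift and turn from the pose commanded when the call began; what a row does not reach only later rows make up. A row lasts 1/12 s, in which the tool goes at most 41.7 mm and 7.16 degrees, less where a joint would pass 70% of its speed; a pose out of reach is approached as far as the arm can. A call with a gripper value outside its range is refused whole. OPENING is the finger opening in m, from 0 to 0.0854, set as the call begins (- or left out, the last holds). The fingers move at their own pace and stop on an object; FORCE is the grip in N (left out, the last holds). Time passes only in rows, so rows that repeat a pose let the fingers close. It gives the time, the measured TCP pose, the force, the opening and the grip force at its end, in the units of the state.
- manip.sense(): the state, without advancing time (a new reading comes with each control period).
- viewer.snapshot(name): name is "side" or "top"; returns the picture (400x640x3 uint8, red, green, blue); there is no depth.
- viewer.camera_model(name): a dict with "fx", "fy", "cx", "cy" (pixels), "k1" (the pictures are not rectified: a ray, as slopes to the right and down, at radius r is drawn at 1 + k1 r^2 times it, then the intrinsics apply), "pose" (4x4, takes a point from camera to world coordinates). Camera axes: x right, y down, z forward; pixel columns grow to the right and rows downward; lengths in m; the calibration is good to about 2 mm. A picture is of the moment at which its call begins. camera_model takes no time and is no camera call.
- manip.job_done(): hands the job in; it is judged then, once.
The state is a dict: "time": time; "q": joint angles; "joint_vel": joint speeds; "joint_efforts": joint torques, N m; "eef_pos": TCP position; "tool_rot": TCP orientation; "wrist_force": force on the tool from outside, world axes, zero at the start; "moment": the same for the moment, N m; "grip_width": finger opening in m; "gripper_force": force on a finger pad.
Only numpy, scipy, OpenCV 4.12 (cv2) and the standard library are available. Lean on these libraries where they do the work, as an engineer would, in place of code of your own. Each camera call takes 0.05 s, during which the arm holds its last target. There are 200 camera calls.

## Working session

There is one attempt and no reset: what is moved stays moved. The work goes in short steps, Python scripts to look and compute and a shell command to move; the robot and the scene stay as the last step left them, time stands still between calls to the robot, and variables do not carry over. Pictures are saved under pics/ and viewed, at most 10 in all, crops included, and the job is handed in when it is done.

```bash
mkdir -p pics; cat > h.py <<'E'
import numpy as np, cv2
from workcell import manip, viewer
def ray(c,uv):
    m=viewer.camera_model(c); d=np.array([(uv[0]-m["cx"])/m["fx"],(uv[1]-m["cy"])/m["fy"]])
    s=d.copy()
    for _ in range(20): s=d/(1+m["k1"]*(s@s))
    P=np.array(m["pose"]); return P[:3,3],P[:3,:3]@np.array([s[0],s[1],1])
def onz(c,uv,z):
    o,d=ray(c,uv); return o+d*(z-o[2])/d[2]
def tri(u1,u2):
    o1,d1=ray("top",u1);o2,d2=ray("side",u2)
    t=np.linalg.lstsq(np.c_[d1,-d2],o2-o1,rcond=None)[0]
    a=o1+d1*t[0];b=o2+d2*t[1]; return (a+b)/2,np.linalg.norm(a-b)
E
python3 - <<'E'
from h import *
for c in("top","side"):
    im=viewer.snapshot(c); cv2.imwrite(f"pics/{c}0.png",im[:,:,::-1])
    m=viewer.camera_model(c); print(c,m["fx"],m["k1"],np.round(m["pose"],3).tolist())
s=manip.sense();print(s["time"],s["eef_pos"],np.round(s["tool_rot"],3))
E
```

```text
top 486.0795781362702 -0.0018886069201591881 [[-0.009, -0.984, 0.177, 0.31], [-1.0, 0.01, 0.008, -0.041], [-0.01, -0.177, -0.984, 1.3], [0.0, 0.0, 0.0, 1.0]]
side 371.3247458894031 -0.05101181175563088 [[0.807, -0.324, 0.494, 0.047], [-0.591, -0.446, 0.672, -0.718], [0.002, -0.834, -0.551, 0.625], [0.0, 0.0, 0.0, 1.0]]
0.1 [0.13665548 0.50633404 0.23024625] [[-0.965  0.261 -0.001]
 [ 0.261  0.965 -0.002]
 [ 0.    -0.002 -1.   ]]
```

View pics/top0.png

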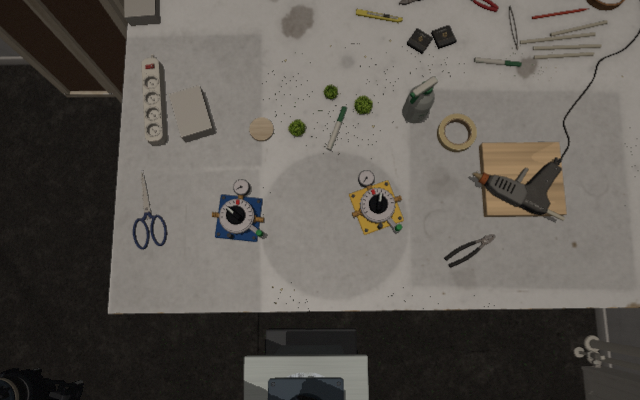

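View pics/side0.png

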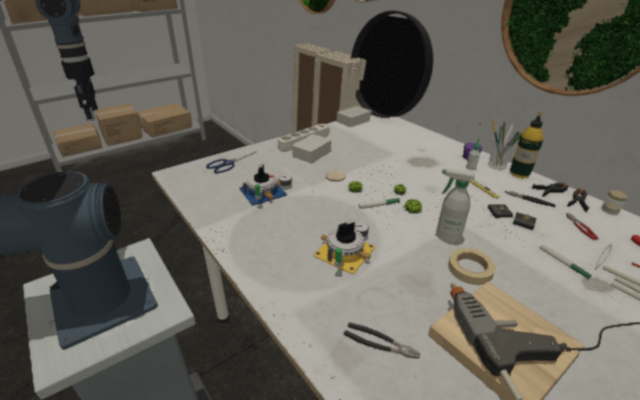

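The top view shows the blue regulator at about (238,215), its gauge at (241,187) and its green handle at (259,233). The yellow one is at (378,206). In the side view the blue one is at about (262,183).

```bash
python3 - <<'E'
from h import *
t=cv2.imread("pics/top0.png");s=cv2.imread("pics/side0.png")
a=cv2.resize(t[170:250,200:280],None,fx=5,fy=5,interpolation=cv2.INTER_CUBIC)
b=cv2.resize(s[155:205,232:302],None,fx=5.7,fy=5.7,interpolation=cv2.INTER_CUBIC)
o=np.zeros((400,800,3),np.uint8);o[:400,:400]=a;o[:b.shape[0],400:400+b.shape[1]]=b[:,:400]
cv2.imwrite("pics/c0.png",o)
def cen(m,off):
    n,l,st,c=cv2.connectedComponentsWithStats(m.astype(np.uint8))
    return [(np.round(c[i]+off,1).tolist(),int(st[i,4])) for i in range(1,n) if st[i,4]>3]
for n,im,(r0,r1,c0,c1) in(("top",t,(170,250,200,280)),("side",s,(155,205,232,302))):
    h=cv2.cvtColor(im[r0:r1,c0:c1],cv2.COLOR_BGR2HSV).astype(int);H,S,V=h[...,0],h[...,1],h[...,2];off=np.array([c0,r0])
    print(n,"green",cen((abs(H-70)<20)&(S>100)&(V>40),off),"red",cen(((H<8)|(H>172))&(S>110)&(V>70),off),"blue",cen((abs(H-108)<12)&(S>120)&(V>50),off),"brass",cen((abs(H-18)<8)&(S>90)&(V>60),off),"black",cen((V<45),off))
E
```

```text
top green [([258.6, 232.6], 32)] red [([237.2, 201.8], 15)] blue [([225.4, 199.4], 83), ([254.4, 204.2], 155), ([220.7, 231.1], 124), ([256.5, 224.6], 23), ([245.5, 236.1], 153)] brass [([240.0, 196.5], 20), ([214.8, 214.3], 30), ([258.7, 218.9], 42)] black [([246.7, 191.7], 23), ([235.4, 214.9], 251), ([252.5, 208.0], 4), ([254.7, 213.6], 7), ([253.7, 222.7], 6), ([246.2, 230.7], 6), ([261.6, 234.2], 5), ([231.3, 236.4], 16)]
side green [([257.0, 190.2], 38)] red [([270.8, 175.7], 6)] blue [([241.5, 189.0], 4), ([254.3, 197.0], 137), ([277.5, 192.1], 90)] brass [([278.3, 182.5], 12), ([268.4, 194.5], 46)] black [([261.0, 176.0], 121), ([287.5, 183.0], 8), ([283.0, 183.5], 6)]
```

View pics/c0.png

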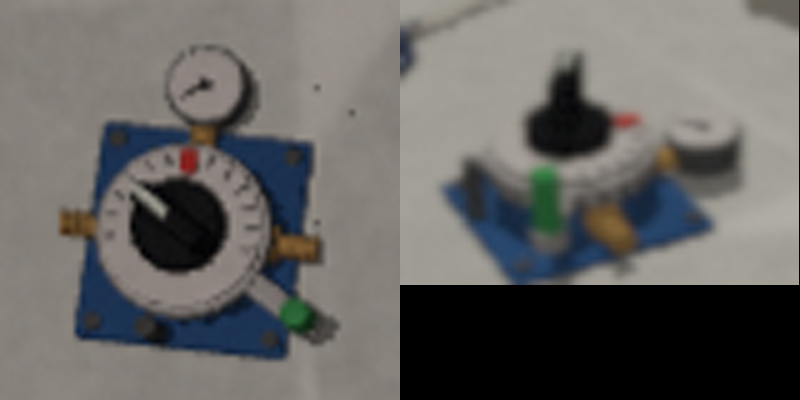

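```bash
python3 - <<'E'
from h import *
T=lambda x,y:(x/5+200-.4,y/5+170-.4); S=lambda x,y:((x-400)/5.7+232-.4,y/5.7+155-.4)
p=lambda n,v:print(n,np.round(v,4))
fl=np.array([onz("top",T(*c),.010) for c in((105,123),(313,143),(287,357),(77,337))])
p("flange",fl.mean(0)); e=fl[0]+fl[1]-fl[2]-fl[3]; p("dir flange",np.degrees(np.arctan2(e[1],e[0])))
g=onz("top",T(206,85),.033);d=onz("top",T(184,230),.048);p("dial",d);p("gauge",g)
r=onz("top",T(190,160),.048);p("red",r)
for n,q in(("gauge",g),("red",r)): p("dir "+n,np.degrees(np.arctan2(*(q-d)[1::-1])))
a,b=onz("top",T(70,223),.02),onz("top",T(310,248),.02);p("ports mid",(a+b)/2);p("dir",np.degrees(np.arctan2(*(a-b)[1::-1]))-90)
print("tri gauge",tri(T(206,85),S(705,128)),"red",tri(T(190,160),S(626,121)),"greentop",tri(T(297,313),S(543,170)))
h=onz("top",T(297,313),.076);p("handle",h);p("r,ang",[np.hypot(*(h-d)[:2]),np.degrees(np.arctan2(*(h-d)[1::-1]))])
for z in(.062,.092):
  A,B=onz("top",T(132,180),z),onz("top",T(165,213),z);p("pointer",np.r_[A,B,np.degrees(np.arctan2(*(A-B)[1::-1])),np.degrees(np.arctan2(*(A-d)[1::-1])),np.hypot(*(A-d)[:2])])
# black knob disc
print("knob bar top",tri(T(175,215),S(568,57)))
y=onz("top",(378,206),.05);p("yellow",y);p("yhandle",onz("top",(398,228),.07))
E
```

```text
flange [0.5095 0.1768 0.01  ]
dir flange -6.044
dial [0.5085 0.1765 0.048 ]
gauge [0.5892 0.1689 0.033 ]
red [0.5457 0.174  0.048 ]
dir gauge -5.3834
dir red -3.7098
ports mid [0.51   0.1781 0.02  ]
dir -6.5729
tri gauge (array([0.58986847, 0.16829598, 0.03390132]), np.float64(0.0018666058414144907)) red (array([0.54448945, 0.17375904, 0.05132488]), np.float64(0.0013229230256330945)) greentop (array([0.460547  , 0.11300208, 0.07863178]), np.float64(5.119554000873777e-05))
handle [0.4609 0.1133 0.076 ]
r,ang [ 7.91000e-02 -1.27043e+02]
pointer [5.32900e-01 2.01600e-01 6.20000e-02 5.15300e-01 1.84100e-01 6.20000e-02
 4.49922e+01 4.59381e+01 3.49000e-02]
pointer [5.27500e-01 1.95700e-01 9.20000e-02 5.10400e-01 1.78600e-01 9.20000e-02
 4.49922e+01 4.55095e+01 2.70000e-02]
knob bar top (array([0.50861542, 0.17111381, 0.10281382]), np.float64(0.002446294098181759))
yellow [ 0.5298 -0.1934  0.05  ]
yhandle [ 0.4689 -0.2401  0.07  ]
```

```bash
python3 -m jog '[[[0.372,-0.33,0],[0,0,1.05]],[[0.372,-0.33,0],[0,0,1.05]],[[0.372,-0.33,0],[0,0,1.05]],[[0.372,-0.33,0],[0,0,1.05]],[[0.372,-0.33,0],[0,0,1.05]],[[0.372,-0.33,0],[0,0,1.05]],[[0.372,-0.33,0],[0,0,1.05]],[[0.372,-0.33,0],[0,0,1.05]]]' 0.05 30
```

```text
time: 0.77
eef_pos: [0.3558, 0.3133, 0.2309]
tool_rot: [[-0.818, -0.575, -0.001], [-0.575, 0.818, -0.0], [0.001, 0.0, -1.0]]
wrist_force: [0.0, 0.7, -0.3]
grip_width: 0.05
gripper_force: 0.0
```

```bash
python3 -m jog '[[[0.12,-0.11,0],[0,0,0.1]],[[0.12,-0.11,0],[0,0,0.1]],[[0.12,-0.11,0],[0,0,0.1]],[[0.12,-0.11,0],[0,0,0.1]],[[0.12,-0.11,0],[0,0,0.1]],[[0.12,-0.11,0],[0,0,0.1]],[[0.12,-0.11,0],[0,0,0.1]],[[0.12,-0.11,0],[0,0,0.1]]]'
```

```text
time: 1.43
eef_pos: [0.474, 0.2056, 0.2312]
tool_rot: [[-0.759, -0.651, -0.001], [-0.651, 0.759, 0.0], [0.001, 0.001, -1.0]]
wrist_force: [-0.8, 0.1, 1.1]
grip_width: 0.0504
gripper_force: 0.0
```

```bash
python3 -m jog '[[[0.035,-0.029,-0.03],[0,0,0.077]],[[0.035,-0.029,-0.06],[0,0,0.077]],[[0.035,-0.029,-0.09],[0,0,0.077]],[[0.035,-0.029,-0.115],[0,0,0.077]],[[0.035,-0.029,-0.115],[0,0,0.077]],[[0.035,-0.029,-0.115],[0,0,0.077]],[[0.035,-0.029,-0.115],[0,0,0.077]]]'
python3 - <<'E'
from h import *
o=np.zeros((500,800,3),np.uint8)
t=viewer.snapshot("top")[:,:,::-1];s=viewer.snapshot("side")[:,:,::-1]
o[:400,:400]=cv2.resize(t[170:250,200:280],None,fx=5,fy=5,interpolation=cv2.INTER_CUBIC)
o[:500,400:]=cv2.resize(s[125:205,235:299],(400,500),interpolation=cv2.INTER_CUBIC)
cv2.imwrite("pics/c1.png",o)
E
```

```text
time: 2.02
eef_pos: [0.5103, 0.177, 0.1183]
tool_rot: [[-0.707, -0.708, 0.002], [-0.708, 0.707, 0.001], [-0.002, -0.001, -1.0]]
wrist_force: [0.6, 0.3, 0.8]
grip_width: 0.0499
gripper_force: 0.0
```

View pics/c1.png

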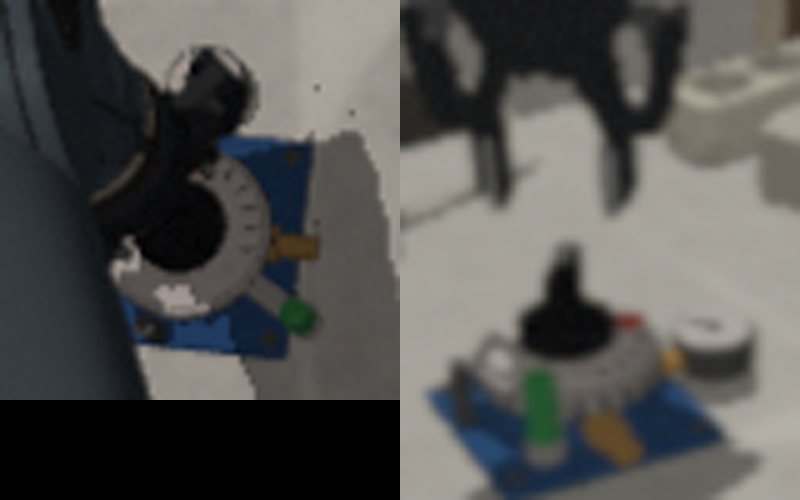

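In the side crop the fingers are at x≈495 and 615 and the bar is between them at x≈567. They straddle it and the handle is clear, so I go down and grip.

```bash
python3 -m jog '[[[-0.001,0,-0.015],[0,0,0]],[[-0.001,0,-0.03],[0,0,0]],[[-0.001,0,-0.045],[0,0,0]],[[-0.001,0,-0.051],[0,0,0]],[[-0.001,0,-0.051],[0,0,0]],[[-0.001,0,-0.051],[0,0,0]]]' && python3 -m jog '[[[0,0,0],[0,0,0]],[[0,0,0],[0,0,0]],[[0,0,0],[0,0,0]],[[0,0,0],[0,0,0]],[[0,0,0],[0,0,0]],[[0,0,0],[0,0,0]]]' 0.008 30; python3 -c "
from h import *;s=manip.sense();print(s['wrist_force'],s['moment'])"
```

```text
time: 2.62
eef_pos: [0.5097, 0.1761, 0.0667]
tool_rot: [[-0.708, -0.706, 0.002], [-0.706, 0.708, 0.0], [-0.001, -0.001, -1.0]]
wrist_force: [-0.3, 0.3, 0.9]
grip_width: 0.0502
gripper_force: 0.0
time: 3.12
eef_pos: [0.5092, 0.1771, 0.0668]
tool_rot: [[-0.707, -0.707, 0.001], [-0.707, 0.707, 0.003], [-0.003, 0.001, -1.0]]
wrist_force: [-2.7, 3.1, 6.1]
grip_width: 0.0126
gripper_force: 33.9
[-2.73094604  3.09057431  6.0640886 ] [0.73665771 0.64546994 0.06879053]
```

```bash
python3 -m jog '[[[0,0,0],[0,0,-0.1]],[[0,0,0],[0,0,-0.2]],[[0,0,0],[0,0,-0.3]],[[0,0,0],[0,0,-0.4]],[[0,0,0],[0,0,-0.5]],[[0,0,0],[0,0,-0.6]],[[0,0,0],[0,0,-0.7]],[[0,0,0],[0,0,-0.8]]]' && python3 -m jog '[[[0,0,0],[0,0,-0.088]],[[0,0,0],[0,0,-0.088]],[[0,0,0],[0,0,-0.088]],[[0,0,0],[0,0,-0.088]]]'; python3 -c "
from h import *;s=manip.sense();print(s['wrist_force'],s['moment'])"
```

```text
time: 3.78
eef_pos: [0.5086, 0.1786, 0.0668]
tool_rot: [[-1.0, 0.019, -0.0], [0.019, 1.0, 0.006], [0.0, 0.006, -1.0]]
wrist_force: [-3.9, 7.3, 5.7]
grip_width: 0.0125
gripper_force: 34.6
time: 4.12
eef_pos: [0.5087, 0.1788, 0.0668]
tool_rot: [[-0.995, 0.102, 0.0], [0.102, 0.995, 0.006], [0.0, 0.006, -1.0]]
wrist_force: [-3.6, 7.3, 5.7]
grip_width: 0.0125
gripper_force: 33.5
[-3.58497231  7.2504509   5.72289829] [ 1.40521063  0.7674229  -0.0056545 ]
```

```bash
python3 -m jog '[[[0,0,0],[0,0,0]],[[0,0,0],[0,0,0]],[[0,0,0],[0,0,0]],[[0,0,0],[0,0,0]]]' 0.05 && python3 -m jog '[[[0,0,0.03],[0,0,0]],[[0,0,0.06],[0,0,0]],[[-0.04,-0.03,0.09],[0,0,0.1]],[[-0.07,-0.06,0.12],[0,0,0.2]],[[-0.09,-0.09,0.13],[0,0,0.3]],[[-0.1,-0.12,0.13],[0,0,0.4]],[[-0.1,-0.15,0.13],[0,0,0.5]],[[-0.1,-0.15,0.13],[0,0,0.6]]]'
python3 - <<'E'
from h import *
o=np.zeros((500,800,3),np.uint8)
t=viewer.snapshot("top")[:,:,::-1];s=viewer.snapshot("side")[:,:,::-1]
cv2.imwrite("pics/t2.png",t)
o[:400,:400]=cv2.resize(t[170:250,200:280],None,fx=5,fy=5,interpolation=cv2.INTER_CUBIC)
o[:500,400:]=cv2.resize(s[125:205,235:299],(400,500),interpolation=cv2.INTER_CUBIC)
cv2.imwrite("pics/c2.png",o)
E
```

```text
time: 4.45
eef_pos: [0.509, 0.1752, 0.065]
tool_rot: [[-0.995, 0.104, -0.0], [0.104, 0.995, -0.001], [0.0, -0.001, -1.0]]
wrist_force: [-0.5, -0.4, -0.6]
grip_width: 0.05
gripper_force: 0.0
time: 5.12
eef_pos: [0.4087, 0.0207, 0.1968]
tool_rot: [[-0.88, -0.475, 0.003], [-0.475, 0.88, -0.004], [-0.0, -0.005, -1.0]]
wrist_force: [0.9, 1.0, -0.0]
grip_width: 0.0502
gripper_force: 0.0
```

View pics/c2.png

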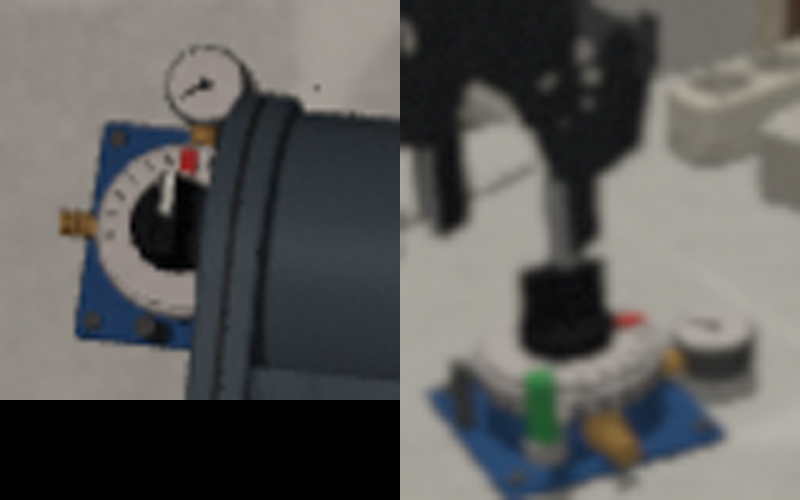

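```bash
python3 - <<'E'
from h import *
for f in("top0","t2"):
    t=cv2.imread(f"pics/{f}.png")
    k=cv2.cvtColor(t,cv2.COLOR_BGR2GRAY).astype(float)
    # white pixels surrounded by knob: inside the disc
    C=(234.6,214.9)
    yy,xx=np.mgrid[0:400,0:640]; m=(np.hypot(xx-C[0],yy-C[1])<11.5)&(k>75)
    n,l,st,c=cv2.connectedComponentsWithStats(m.astype(np.uint8))
    for i in range(1,n):
        if st[i,4]<6: continue
        P=np.argwhere(l==i)[:,::-1]; W=np.array([onz("top",p,.092)[:2] for p in P]); w=k[l==i]
        mu=np.average(W,0,w);ev,V=np.linalg.eigh(np.cov(W.T,aweights=w));v=V[:,1]*np.sign(V[0,1])
        d=mu-[.509,.178]
        print(f,P.mean(0),len(P),mu,np.degrees(np.arctan2(v[1],v[0])),"from axis",np.degrees(np.arctan2(d[1],d[0])),ev)
    print(k[200:216,228:242].astype(int) if f=="t2" else "")
E
```

```text
top0 [232.30769231 204.61538462] 13 [0.52995345 0.18004017] -79.78823462112486 from axis 5.561165596170745 [1.64135136e-06 2.82464076e-05]
top0 [242.14285714 207.85714286] 14 [0.52130129 0.15457604] 44.897011452768304 from axis -62.29340804312841 [1.65110198e-06 7.38697101e-05]
top0 [231.65 218.16] 100 [0.49490741 0.18092479] 52.3763572205519 from axis 168.27523626986584 [0.00015958 0.00037342]

t2 [229.92380952 214.66666667] 105 [0.50335707 0.18570914] 3.8199174545248 from axis 126.20337021988757 [0.00010473 0.00038861]
[[ 56  84 110 120 126 123 139 132  84  74  73  95 141 132]
 [113 124 136 138 131  85 126 134  71  66  67  91 145 132]
 [131 107 140 142 136  97  98 134  69  67  67  86 140 112]
 [139 124 110 142 141 134 132 135  70  69  65  80 139 105]
 [141 139 133 135  98 116 145  79  93 107  75 111 142 127]
 [144 143 138 107  76 149 145  32  50  65  75 116 143 132]
 [144 136  95  77  77 160 146  17   9  16  35  66 103 111]
 [137  89  39  39  86 154 120  17   5   5   6  18  44  60]
 [ 88  35  14  25  88 153 109  14   7   3   8  15  20  39]
 [ 36  20  16  25  88 153 110  14   7   5  12  20  26  44]
 [ 19  20  17  38 105 150  85  13   6   3  11  18  29  49]
 [ 19  17  17  55 127 147  54  11   5   6   7  21  29  54]
 [ 18  17  18  38  87 104  47  10   4   4  11  20  30  55]
 [ 17  18  15  18  33  45  29   9   7   7  12  23  39  55]
 [ 19  18  17  14  20  20  16   7   4   4  10  23  39  56]
 [ 20  19  12  15  16  19  18   5   4   2  10  23  43  56]]
```

```bash
python3 - <<'E'
from h import *
k=cv2.imread("pics/t2.png",0).astype(float)
rows=np.arange(205,212); w=np.clip(k[205:212,230:237]-40,0,None); w[0,:2]=0;w[1,:2]=0
w[:,0]=0
c=(w*np.arange(230,237)).sum(1)/w.sum(1); print(c)
a=np.polyfit(rows[1:],c[1:],1); A,B=[onz("top",(np.polyval(a,r),r),.092) for r in(204,211)]
print(np.degrees(np.arctan2(*(A-B)[1::-1])),A,B)
T=lambda x,y:(x/5+200-.4,y/5+170-.4); S=lambda x,y:((x-400)/6.25+235-.4,y/6.25+125-.4)
print("post",tri(T(152,325),S(460,368)),"handle top",tri(T(297,313),S(539,375)))
E
```

```text
[233.37984496 233.26538462 233.13807531 233.09170306 233.09170306
 232.90825688 232.53393665]
-5.792244716460073 [0.53136608 0.17662062 0.092     ] [0.51342402 0.17844065 0.092     ]
post (array([0.4588715 , 0.1929912 , 0.04410302]), np.float64(0.000906206492968328)) handle top (array([0.46079414, 0.11302126, 0.07791855]), np.float64(0.0002965162775292343))
```

The white line now runs at −5.8°, which matches the regulator's x axis (about −5.8°), so the knob is set. The handle is untouched, so I go to it next.

```bash
python3 -m jog '[[[0.02,0.035,0],[0,0,0.11]],[[0.04,0.07,0],[0,0,0.22]],[[0.052,0.093,-0.03],[0,0,0.33]],[[0.052,0.093,-0.06],[0,0,0.44]],[[0.052,0.093,-0.09],[0,0,0.44]],[[0.052,0.093,-0.09],[0,0,0.44]],[[0.052,0.093,-0.09],[0,0,0.44]],[[0.052,0.093,-0.09],[0,0,0.44]]]' 0.042
python3 - <<'E'
from h import *
o=np.zeros((500,800,3),np.uint8)
t=viewer.snapshot("top")[:,:,::-1];s=viewer.snapshot("side")[:,:,::-1]
o[:400,:400]=cv2.resize(t[170:250,200:280],None,fx=5,fy=5,interpolation=cv2.INTER_CUBIC)
o[:500,400:]=cv2.resize(s[125:205,235:299],(400,500),interpolation=cv2.INTER_CUBIC)
cv2.imwrite("pics/c3.png",o)
E
```

```text
time: 5.88
eef_pos: [0.4616, 0.1193, 0.1066]
tool_rot: [[-0.594, -0.805, 0.001], [-0.805, 0.594, 0.0], [-0.001, -0.001, -1.0]]
wrist_force: [0.5, 0.2, 0.4]
grip_width: 0.0418
gripper_force: 0.0
```

View pics/c3.png

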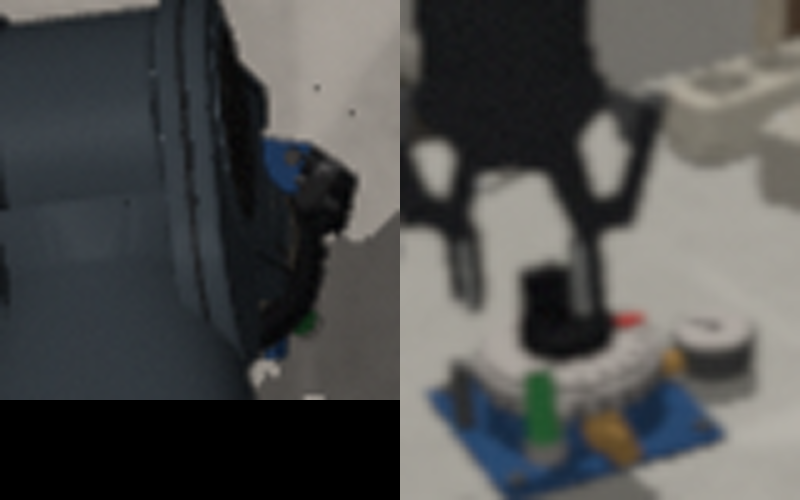

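The side crop shows the fingers above the handle and on either side of it, at x≈465 and 590 with the handle at x≈540. Both are clear of the knob. I correct y by −6 mm, go down and cage the handle.

```bash
python3 -m jog '[[[0,-0.006,0],[0,0,0]],[[0,-0.006,-0.015],[0,0,0]],[[0,-0.006,-0.03],[0,0,0]],[[0,-0.006,-0.045],[0,0,0]],[[0,-0.006,-0.054],[0,0,0]],[[0,-0.006,-0.054],[0,0,0]]]' && python3 -m jog '[[[0,0,0],[0,0,0]],[[0,0,0],[0,0,0]],[[0,0,0],[0,0,0]],[[0,0,0],[0,0,0]]]' 0.022 20
```

```text
time: 6.48
eef_pos: [0.4601, 0.1122, 0.0503]
tool_rot: [[-0.594, -0.805, -0.002], [-0.805, 0.594, -0.0], [0.002, 0.002, -1.0]]
wrist_force: [-0.8, -0.3, -0.3]
grip_width: 0.0421
gripper_force: 0.0
time: 6.82
eef_pos: [0.462, 0.1129, 0.0526]
tool_rot: [[-0.593, -0.805, 0.002], [-0.805, 0.593, 0.0], [-0.001, -0.002, -1.0]]
wrist_force: [0.3, 0.3, -0.2]
grip_width: 0.0219
gripper_force: 0.0
```

```bash
python3 -c "
import numpy as np
t0=np.radians(-125.7);f=lambda a:np.array([.509+.081*np.cos(a),.1785+.081*np.sin(a)])
for j in(0,6):
  print([(np.round(f(t0-.1*i)-f(t0-.1*j),4).tolist(),round(-.1*(i-j),1)) for i in range(j+1,j+7)])
print(np.degrees(t0-1.05)+360)"
```

```text
[([-0.0063, 0.005], -0.1), ([-0.0121, 0.0107], -0.2), ([-0.0173, 0.0169], -0.3), ([-0.0219, 0.0236], -0.4), ([-0.0257, 0.0307], -0.5), ([-0.0289, 0.0382], -0.6)]
[([-0.0024, 0.0077], -0.1), ([-0.004, 0.0157], -0.2), ([-0.0048, 0.0237], -0.3), ([-0.0047, 0.0318], -0.4), ([-0.0039, 0.0399], -0.5), ([-0.0023, 0.0478], -0.6)]
174.13943151126355
```

```bash
python3 -m jog '[[[-0.006,0.005,0],[0,0,-0.1]],[[-0.012,0.011,0],[0,0,-0.2]],[[-0.017,0.017,0],[0,0,-0.3]],[[-0.022,0.024,0],[0,0,-0.4]],[[-0.026,0.031,0],[0,0,-0.5]],[[-0.029,0.038,0],[0,0,-0.6]],[[-0.029,0.038,0],[0,0,-0.6]]]'
```

```text
time: 7.4
eef_pos: [0.4325, 0.1517, 0.0523]
tool_rot: [[-0.944, -0.33, 0.002], [-0.33, 0.944, 0.001], [-0.002, -0.0, -1.0]]
wrist_force: [0.4, -0.6, -0.0]
grip_width: 0.022
gripper_force: 0.0
```

```bash
python3 -m jog '[[[-0.002,0.008,0],[0,0,-0.1]],[[-0.004,0.016,0],[0,0,-0.2]],[[-0.005,0.024,0],[0,0,-0.3]],[[-0.005,0.029,0],[0,0,-0.37]],[[-0.005,0.033,0],[0,0,-0.42]],[[-0.005,0.033,0],[0,0,-0.42]]]'
```

```text
time: 7.9
eef_pos: [0.4276, 0.1841, 0.052]
tool_rot: [[-0.997, 0.082, 0.001], [0.082, 0.997, 0.0], [-0.001, 0.0, -1.0]]
wrist_force: [-1.0, -0.2, 0.6]
grip_width: 0.0222
gripper_force: 0.0
```

```bash
python3 -m jog '[[[0,0.003,0],[0,0,-0.02]],[[0,0.005,0],[0,0,-0.02]],[[0,0.005,0],[0,0,-0.02]],[[0,0.005,0],[0,0,-0.02]]]'
```

```text
time: 8.23
eef_pos: [0.4271, 0.1887, 0.0515]
tool_rot: [[-0.995, 0.102, 0.0], [0.102, 0.995, 0.0], [0.0, 0.0, -1.0]]
wrist_force: [0.3, -0.7, 0.7]
grip_width: 0.022
gripper_force: 0.2
```

```bash
python3 -m jog '[[[0,0.001,0],[0,0,0]],[[0,0.002,0],[0,0,0]],[[0,0.002,0],[0,0,0]],[[0,0.002,0],[0,0,0]]]'; python3 -m jog '[[[0,0.001,0],[0,0,0]],[[0,0.002,0],[0,0,0]],[[0,0.002,0],[0,0,0]],[[0,0.002,0],[0,0,0]]]'
```

```text
time: 8.57
eef_pos: [0.4271, 0.1908, 0.0514]
tool_rot: [[-0.995, 0.103, 0.0], [0.103, 0.995, -0.0], [-0.0, -0.0, -1.0]]
wrist_force: [0.6, -0.6, 0.7]
grip_width: 0.022
gripper_force: 0.6
time: 8.9
eef_pos: [0.427, 0.1917, 0.0514]
tool_rot: [[-0.995, 0.104, 0.0], [0.104, 0.995, -0.003], [-0.0, -0.003, -1.0]]
wrist_force: [0.1, -5.3, 1.3]
grip_width: 0.0219
gripper_force: 2.5
```

The wrist force jumped to −5.3 N, so the lever is at its stop. I press a touch more, then open and leave.

```bash
python3 -m jog '[[[0,0.002,0],[0,0,0]],[[0,0.002,0],[0,0,0]],[[0,0.002,0],[0,0,0]]]'; python3 -m jog '[[[0,0,0],[0,0,0]],[[0,-0.002,0],[0,0,0]],[[0,-0.003,0],[0,0,0]],[[0,-0.003,0],[0,0,0]]]' 0.042; python3 -m jog '[[[0,0,0.025],[0,0,0]],[[0,0,0.05],[0,0,0]],[[0,0,0.08],[0,0,0]],[[-0.03,0.03,0.11],[0,0,0]],[[-0.06,0.06,0.14],[0,0,0]],[[-0.08,0.1,0.16],[0,0,0]],[[-0.08,0.13,0.17],[0,0,0]],[[-0.09,0.16,0.17],[0,0,0]]]'; python3 -m jog '[[[-0.04,0.02,0],[0,0,0]],[[-0.08,0.04,0],[0,0,0]],[[-0.08,0.08,0],[0,0,0]],[[-0.08,0.12,0],[0,0,0]],[[-0.08,0.12,0],[0,0,0]],[[-0.08,0.12,0],[0,0,0]]]'
python3 - <<'E'
from h import *
o=np.zeros((500,800,3),np.uint8)
t=viewer.snapshot("top")[:,:,::-1];s=viewer.snapshot("side")[:,:,::-1]
cv2.imwrite("pics/t4.png",t)
o[:400,:400]=cv2.resize(t[170:250,200:280],None,fx=5,fy=5,interpolation=cv2.INTER_CUBIC)
o[:500,400:]=cv2.resize(s[125:205,235:299],(400,500),interpolation=cv2.INTER_CUBIC)
cv2.imwrite("pics/c4.png",o)
E
```

```text
time: 9.15
eef_pos: [0.4271, 0.1919, 0.0513]
tool_rot: [[-0.994, 0.105, 0.0], [0.105, 0.994, -0.007], [-0.001, -0.007, -1.0]]
wrist_force: [0.3, -9.6, 2.7]
grip_width: 0.0216
gripper_force: 4.7
time: 9.48
eef_pos: [0.4268, 0.1922, 0.0512]
tool_rot: [[-0.995, 0.103, -0.001], [0.103, 0.995, 0.001], [0.001, 0.001, -1.0]]
wrist_force: [1.0, 0.5, 0.5]
grip_width: 0.0418
gripper_force: 0.0
time: 10.15
eef_pos: [0.3385, 0.3503, 0.2247]
tool_rot: [[-0.995, 0.105, 0.005], [0.105, 0.995, 0.004], [-0.005, 0.005, -1.0]]
wrist_force: [2.2, 0.0, 1.2]
grip_width: 0.0418
gripper_force: 0.0
time: 10.65
eef_pos: [0.2569, 0.4693, 0.2186]
tool_rot: [[-0.995, 0.1, -0.003], [0.1, 0.995, -0.003], [0.002, -0.003, -1.0]]
wrist_force: [1.0, -0.7, 0.0]
grip_width: 0.042
gripper_force: 0.0
```

View pics/c4.png

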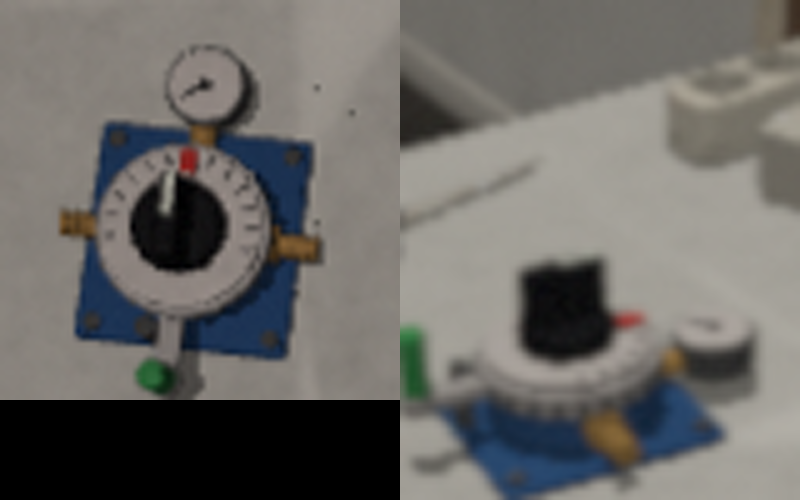

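The top crop shows the lever against the post with its handle at about (155,376). The pointer line is near x≈168, and the red mark is at (190,160). I check both angles before handing in.

```bash
python3 - <<'E'
from h import *
k=cv2.imread("pics/t4.png",0).astype(float)
w=np.clip(k[206:212,231:237]-40,0,None);w[0,:1]=0
c=(w*np.arange(231,237)).sum(1)/w.sum(1);a=np.polyfit(np.arange(206,212),c,1)
A,B=[onz("top",(np.polyval(a,r),r),.092) for r in(204,211)];print("knob",np.degrees(np.arctan2(*(A-B)[1::-1])))
h=onz("top",(155/5+199.6,376/5+169.6),.076);print("lever",h,np.degrees(np.arctan2(h[1]-.178,h[0]-.509)))
E
```

```text
knob -5.731533050743199
lever [0.42957983 0.18479201 0.076     ] 175.11195997609482
```

Knob at −5.7° (target about −5.8°) and lever at 175° (stop about 174°): both are well within 10°.

```bash
python3 -c "
from workcell import manip
print(manip.job_done())"
```

```text
the job is handed in; nothing more can be done
None
```

The blue regulator's pointer is on the red mark (measured within about 1°), and its lock lever was then swung clockwise to the stop. The gripper has let go and moved clear, the yellow regulator was not touched, and the job was handed in after about 11 s.

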